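Roll the steel pipe spool to the yellow tape

TASK

The stainless pipe spool lies on the dark bench mat between a yellow and a blue tape. Roll it along the mat, pushing only on its upper half and never lifting it off the mat, until it rests lengthwise on top of the yellow tape. Leave the amber bottle and the black plastic spool where they stand.

Things in the scene. Friction and masses are not known exactly. Their poses are not given: they have to be found in the camera images.
- spool: Loose steel pipe spool, lying, 0.4 kg: bare tube 25.4 mm thick, 148 mm long, between two end flanges 50 mm in diameter, 6 mm thick. Origin at its centre, on its axis, 25 mm above the mat. x runs along it; y, z turn as it rolls (z up at the start). It rolls on the flanges: a fingertip pressed on top of the bare tube travels 1.5 times as far as the spool, without slip. Let go, it soon stops.
- mark_yellow: Yellow tape, 220 x 30 mm, flat on the mat, fixed, at either side of the spool; a like blue tape lies at the other side. Origin at its centre on the mat's top, x along its length, y across it, z up. The mat is dark rubber, 250 x 420 mm, 4 mm thick: its top is 4 mm above the bench.
- bottle: Bystander: amber bottle with blue cap, 60 mm in diameter and 120 mm tall, standing loose on the bench off one end of the mat. Origin at the centre of its underside, z up.
- sleeve: Bystander: black plastic spool, flanges 50 mm in diameter, 100 mm tall, standing on end loose on the bench off the other end of the mat. Origin at the centre of its underside, z up. (A fixed grey magnetic stirrer, 130 x 130 x 41 mm, stands beyond the mat, clear of it.)
Things that resemble listed ones, but are neither listed nor needed, are in the scene too. Leave any red look-alike of the spool alone.

How it is judged:
By the outcome, as a careful person would: the job done as asked, in the order asked, and still so for the second after the job is handed in, with the robot touching nothing.
It also fails if it takes over 45 s, if anything falls off the work surface, if the arm or the gripper's body presses on something with over 40 N, if the wrist force passes 120 N, or if a joint passes its speed limit or range.

ROBOT

A 7-joint arm with a two-finger parallel gripper is mounted at the origin on the work surface. World frame = base frame: x ahead of the robot, y to its left, z up, the work surface at z = 0. Lengths are in m, angles in rad, forces in N, time in s.
With the tool pointing down it reaches from about 0.425 to 0.95 m from the base axis. Payload 4.7 kg.
Tool frame: the origin (TCP) lies between the finger pads; the fingertips stand 8 mm ahead of it and the grasp point (between the pads) lies 11 mm behind it; y points along the fingers, x is the direction in which the jaws open and shut, and the axes are right-handed (so a half turn about y gives the same grasp; the last joint's range is limited). The gripper opens to 87 mm and grips with 3 to 60 N. Pads are 19 mm wide; open, the fingers measure 117 mm over their backs; the gripper's body (75 mm by 190 mm) begins 51 mm behind the grasp point.
Start: joints at [1.272, 0.469, -0.049, 1.532, 0.024, 1.141, -0.082], TCP at [0.18, -0.651, 0.231] pointing down, gripper open.
Joint ranges: [-2.59, 2.59], [-0.33, 1.99], [-1.39, 1.29], [0.1, 2.45], [-1.04, 4.18], [0.21, 1.99], [-2.66, 2.66]. Speed limits (rad/s): [2.57, 2.57, 3.14, 3.14, 3.14, 3.14, 3.14].

INTERFACE

Orientations are given as a rotation vector (axis times angle).
In Python, from plant import sense, snapshot, hand_in gives the robot as it stands.
- The arm moves only by the tool servo_tool, never from a script. Its argument "plan" is a list of rows, each an object of numbers: "tx", "ty", "tz": the shift along the tool's x, y, z in m; "roll": the turn about the tool's y in degrees; "claw": the opening in per cent of the stroke, from 0 (shut) to 100 (fully open). A call has 1 to 5 rows; each row is the pose to reach, as a shift and turn from the pose commanded when the call began, along the tool's axes at that moment; what a row does not reach only later rows make up. A row lasts 1/12 s, in which the tool goes at most 41.7 mm and 7.16 degrees, less where a joint would pass 70% of its speed; a pose out of reach is approached as far as the arm can. A call with a gripper value outside its range is refused whole. The fingers move at their own pace and stop on an object; "force" is the grip in N (left out, the last holds). Time passes only in rows, so rows that repeat a pose let the fingers close. It gives the time, the measured TCP pose, the force and the opening at its end, in the units of the state.
- sense(): the state, without advancing time (a new reading comes with each control period).
- snapshot(name): name is "scene" or "top" or "wrist"; returns a dict with "pixels" (420x560x3 uint8, red, green, blue), "fx", "fy", "cx", "cy" (pixels), "world_to_cam" (4x4, takes a point from world to camera coordinates). Camera axes: x right, y down, z forward; pixel columns grow to the right and rows downward; lengths in m; the calibration is good to about 2 mm. The wrist camera is an equidistant fisheye: a pixel r from the principal point sees the ray r / f radians off the axis. A picture is of the moment at which its call begins. There is no depth.
- hand_in(): hands the job in, once; it reports no verdict.
The state is a dict: "time": time; "qpos": joint angles; "dq": joint speeds; "effort": joint torques, N m; "tool_pos": TCP position; "tcp_rot": TCP orientation; "contact_force": force on the tool from outside, world axes, zero at the start; "torque": the same for the moment, N m; "finger_gap": opening from 0.0 (shut) to 1.0 (fully open).
Only numpy, scipy, OpenCV 4.12 (cv2) and the standard library are available. Lean on these libraries where they do the work, as an engineer would, in place of code of your own. Each camera call takes 0.05 s, during which the arm holds its last target. There are 200 camera calls.

## Working session

There is one attempt and no reset: what is moved stays moved. The work goes in short steps, Python scripts to look and compute and a tool call to move; the robot and the scene stay as the last step left them, time stands still between calls to the robot, and variables do not carry over. Pictures are saved under pics/ and viewed, about 8 in all and at most 12, crops included, and the job is handed in when it is done.

Besides the shell and the picture viewer there is one more tool, called in YAML: its name, and indented under it one key for each argument. servo_tool: Moves the arm, as the interface text tells. Its arguments: {"type":"object","properties":{"plan":{"type":"array","items":{"type":"object","properties":{"tx":{"type":"number"},"ty":{"type":"number"},"tz":{"type":"number"},"roll":{"type":"number"},"claw":{"type":"number"}}}},"force":{"type":"number"}},"required":["plan"]}

```bash
mkdir -p pics; ls; python3 - <<'E'
from plant import sense,snapshot
import cv2,numpy as np
s=sense();print(s)
for n in("top","scene"):
    d=snapshot(n);cv2.imwrite(f"pics/{n}0.png",d["pixels"][:,:,::-1]);np.savez(f"{n}0.npz",**d)
    print(n,d["fx"],d["cx"],d["cy"],np.round(d["world_to_cam"],3).tolist())
E
```

```text
pics
{'time': 0.0, 'qpos': array([ 1.27207671,  0.46943629, -0.04860641,  1.53368486,  0.02408945,
        1.14099444, -0.08231527]), 'dq': array([-0.0007779 ,  0.00084256, -0.00275345,  0.00112315, -0.00210901,
       -0.0003054 , -0.0016887 ]), 'effort': array([-1.70633421e-04, -5.07982564e+01, -8.02830490e-02, -2.36157793e+01,
       -6.12390367e-02,  3.79115157e-02,  1.77646675e-04]), 'tool_pos': array([ 0.17979142, -0.65001201,  0.22950676]), 'tcp_rot': array([-1.32368449,  1.00929387, -1.0066715 ]), 'contact_force': array([-0.59089394, -0.5137592 ,  0.39268462]), 'torque': array([0.02473127, 0.02369656, 0.02471979]), 'finger_gap': 0.9997169583339955}
top 422.79965162739916 277.8603033885908 204.61063740192438 [[-0.005, -1.0, -0.021, 0.023], [-0.992, 0.007, -0.13, 0.644], [0.13, 0.02, -0.991, 0.917], [0.0, 0.0, 0.0, 1.0]]
scene 445.9820328449598 282.34854585581314 209.56191498437354 [[-0.006, 1.0, -0.016, -0.008], [0.847, -0.003, -0.531, -0.511], [-0.531, -0.017, -0.847, 1.437], [0.0, 0.0, 0.0, 1.0]]
```

View pics/top0.png

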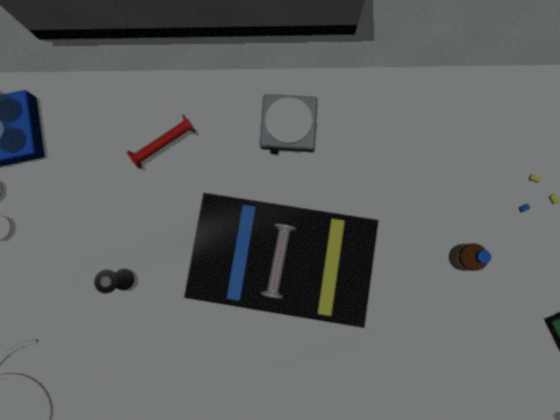

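View pics/scene0.png

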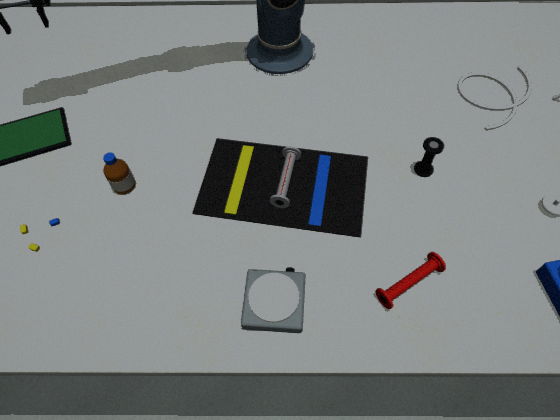

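```bash
python3 - <<'E'
from scipy.spatial.transform import Rotation as R
from plant import sense
print(R.from_rotvec(sense()["tcp_rot"]).as_matrix().round(3))
E
```

```text
[[ 0.267 -0.001  0.964]
 [-0.964  0.002  0.267]
 [-0.002 -1.    -0.   ]]
```

Steel spool candidates in the top view: the bare steel spool at (278,260) lies between the tapes on the mat. The red one at (160,142) and the black upright one at (113,280) are look-alikes to leave alone. I'm choosing (278,260). Blue tape is at (241,253), yellow at (331,267), the bottle at (474,257), and the stirrer at (289,122).

```bash
cat >h.py <<'E'
import cv2,numpy as np
from plant import sense,snapshot
from scipy.spatial.transform import Rotation as R
def ray(d,uv,z):
    uv=np.atleast_2d(uv).astype(float);W=d["world_to_cam"];Rt=W[:3,:3].T;c=-Rt@W[:3,3]
    r=np.c_[(uv[:,0]-d["cx"])/d["fx"],(uv[:,1]-d["cy"])/d["fy"],np.ones(len(uv))]@Rt.T
    return (c+r*((z-c[2])/r[:,2])[:,None])[:,:2]
def largest(m,lo=60):
    n,l,s,c=cv2.connectedComponentsWithStats(m.astype(np.uint8))
    return l==1+np.argmax(s[1:,4])
def box(d,m,z):
    v,u=np.nonzero(m);P=ray(d,np.c_[u,v],z)
    (c,wh,a)=cv2.minAreaRect((P*1000).astype(np.float32))
    q=P-P.mean(0);e=np.linalg.svd(q,full_matrices=False)[2][0];e=e*np.sign(e[0])
    return np.array(c)/1000,P.mean(0),np.round(wh,1),np.degrees(np.arctan2(e[1],e[0]))
def look(n):
    d=snapshot(n);hsv=cv2.cvtColor(d["pixels"],cv2.COLOR_RGB2HSV).astype(int);H,S,V=hsv[...,0],hsv[...,1],hsv[...,2]
    y=largest((abs(H-29)<6)&(S>120)&(V>80));b=largest((abs(H-109)<9)&(S>120)&(V>60)&roi(d))
    s=largest((S<90)&(V>55)&roi(d))
    return d,y,b,s
def roi(d):  # inside the mat
    n=d["world_to_cam"];hsv=cv2.cvtColor(d["pixels"],cv2.COLOR_RGB2HSV)
    k=largest(hsv[...,2]<40) if False else None
    m=np.zeros(d["pixels"].shape[:2],np.uint8);C=np.array(MAT[0 if n[0,1]<0 else 1],np.int32)
    cv2.fillPoly(m,[C],1);return m>0
MAT=[[(208,200),(372,223),(359,320),(191,293)],[(219,144),(364,160),(357,230),(199,210)]]
E
python3 - <<'E'
from h import *
for n in("top","scene"):
    d,y,b,s=look(n)
    print(n,"Y",box(d,y,.004));print("B",box(d,b,.004));print("S",box(d,s,.029),s.sum())
    im=d["pixels"][:,:,::-1].copy()
    for m in(y,b,s):
        c,_=cv2.findContours(m.astype(np.uint8),0,2);cv2.drawContours(im,c,-1,(0,255,0),1)
    a=im[185:335,180:385] if n=="top" else im[130:245,190:375]
    cv2.imwrite(f"pics/c_{n}.png",cv2.resize(a,None,fx=3.5,fy=3.5,interpolation=2))
E
```

```text
top Y (array([ 0.504936  , -0.10200012]), array([ 0.50324253, -0.10163351]), array([ 30.8, 220. ]), np.float64(-9.369813096857815))
B (array([0.53914868, 0.10692905]), array([0.53787325, 0.10706308]), array([ 32.5, 221.5]), np.float64(-9.337462966721054))
S (array([0.51932916, 0.01933743]), array([0.51852494, 0.01969481]), array([ 44.3, 166.7]), np.float64(-11.390896371361547)) 849
scene Y (array([ 0.5057728 , -0.10150244]), array([ 0.5108911 , -0.10214736]), array([ 30.7, 220.6]), np.float64(-9.31151355921234))
B (array([0.54153101, 0.10677383]), array([0.54686482, 0.10603294]), array([ 31.6, 219.6]), np.float64(-9.275887621492824))
S (array([0.51642834, 0.01679768]), array([0.51948861, 0.01998421]), array([ 46.2, 155.8]), np.float64(-11.514808798802592)) 444
```

View pics/c_top.png

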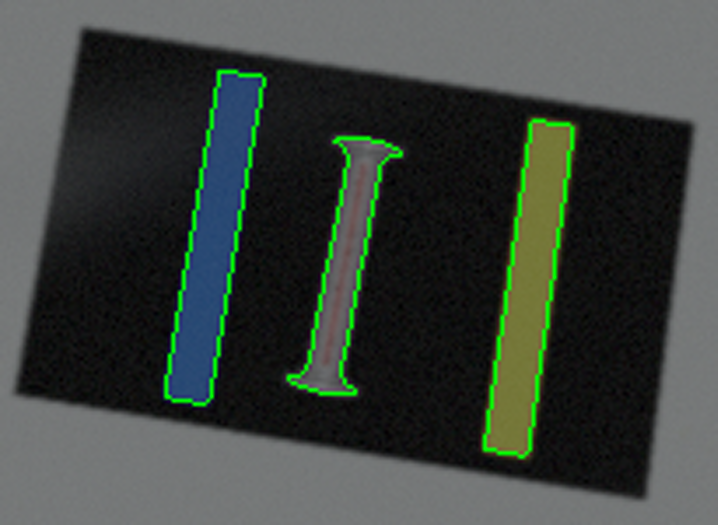

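The crop confirms it: the outlined bare steel spool lies between the blue and yellow tapes. It sits about 122 mm from yellow and is turned about 2° relative to it. The plan is to close the fingers, move over the tube, press lightly on top, and roll it in short strokes toward yellow (−y).

servo_tool:
  plan:
    - {"tx": -0.03, "tz": 0.027, "claw": 0}
    - {"tx": -0.06, "tz": 0.054, "claw": 0}
    - {"tx": -0.09, "tz": 0.081, "claw": 0}
    - {"tx": -0.12, "tz": 0.108, "claw": 0}
    - {"tx": -0.15, "tz": 0.135, "claw": 0}
  force: 20

```text
validation failed for argument at $.pl...
```

servo_tool:
  plan:
    - {"tx": -0.03, "tz": 0.027}
    - {"tx": -0.06, "tz": 0.054}
    - {"tx": -0.09, "tz": 0.081}
    - {"tx": -0.12, "tz": 0.108}
    - {"tx": -0.15, "tz": 0.135}

```text
validation failed for argument at $.pl...
```

servo_tool:
  plan:
    - {"tx": -0.03, "tz": 0.027}
    - {"tx": -0.06, "tz": 0.054}
    - {"tx": -0.09, "tz": 0.081}
    - {"tx": -0.12, "tz": 0.108}
    - {"tx": -0.15, "tz": 0.135}

```text
validation failed for argument at $.pl...
```

servo_tool:
  plan:
    - {"tx": -0.03, "tz": 0.027, "roll": 6}
    - {"tx": -0.06, "tz": 0.054, "roll": 12}
    - {"tx": -0.09, "tz": 0.081, "roll": 18}
    - {"tx": -0.113, "tz": 0.105, "roll": 23}
    - {"tx": -0.113, "tz": 0.105, "roll": 26}

```text
validation failed for argument at $.pl...
```

```bash
cat >>h.py <<'E'
def st(goal=None,yaw=None):
    s=sense();M=R.from_rotvec(s["tcp_rot"]).as_matrix()
    print("t",round(s["time"],2),"tcp",s["tool_pos"].round(4),"F",s["contact_force"].round(2),"gap",round(s["finger_gap"],3),"xyaw",np.degrees(np.arctan2(M[1,0],M[0,0])).round(2),"ydir",M[:,1].round(3))
    if goal is not None: print("shift tx,ty,tz mm",(M.T@(np.array(goal)-s["tool_pos"])*1000).round(1))
E
python3 -c "
from h import *
st([.521,.029,.080])"
```

```text
t 0.2 tcp [ 0.1798 -0.6503  0.2299] F [-0.63  0.03 -0.19] gap 0.995 xyaw -74.54 ydir [-0.     0.001 -1.   ]
shift tx,ty,tz mm [-563.6  150.5  509.9]
```

The plan was refused, so I'll try again with every field filled in.

servo_tool:
  plan:
    - {"tx": -0.03, "ty": 0.0, "tz": 0.027, "roll": 0.0, "claw": 0}
    - {"tx": -0.06, "ty": 0.0, "tz": 0.054, "roll": 0.0, "claw": 0}
    - {"tx": -0.09, "ty": 0.0, "tz": 0.081, "roll": 0.0, "claw": 0}
    - {"tx": -0.12, "ty": 0.0, "tz": 0.108, "roll": 0.0, "claw": 0}
    - {"tx": -0.15, "ty": 0.0, "tz": 0.135, "roll": 0.0, "claw": 0}
  force: 20

```text
time: 0.62
tool_pos: [0.2706, -0.4681, 0.2304]
tcp_rot: [-1.325, 1.008, -1.008]
contact_force: [-0.1, 0.4, 0.3]
finger_gap: 0.707
```

servo_tool:
  plan:
    - {"tx": -0.03, "ty": 0.0, "tz": 0.027, "roll": 0.0, "claw": 0}
    - {"tx": -0.06, "ty": 0.0, "tz": 0.054, "roll": 0.0, "claw": 0}
    - {"tx": -0.09, "ty": 0.0, "tz": 0.081, "roll": 0.0, "claw": 0}
    - {"tx": -0.12, "ty": 0.0, "tz": 0.108, "roll": 0.0, "claw": 0}
    - {"tx": -0.15, "ty": 0.0, "tz": 0.135, "roll": 0.0, "claw": 0}

```text
time: 1.03
tool_pos: [0.3606, -0.2876, 0.2307]
tcp_rot: [-1.325, 1.008, -1.009]
contact_force: [0.9, 0.0, -0.4]
finger_gap: 0.327
```

servo_tool:
  plan:
    - {"tx": -0.03, "ty": 0.0, "tz": 0.027, "roll": 0.0, "claw": 0}
    - {"tx": -0.06, "ty": 0.0, "tz": 0.054, "roll": 0.0, "claw": 0}
    - {"tx": -0.09, "ty": 0.0, "tz": 0.081, "roll": 0.0, "claw": 0}
    - {"tx": -0.12, "ty": 0.0, "tz": 0.108, "roll": 0.0, "claw": 0}
    - {"tx": -0.15, "ty": 0.0, "tz": 0.135, "roll": 0.0, "claw": 0}

```text
time: 1.45
tool_pos: [0.4507, -0.1071, 0.2308]
tcp_rot: [-1.325, 1.008, -1.009]
contact_force: [1.1, -0.5, 0.4]
finger_gap: 0.019
```

servo_tool:
  plan:
    - {"tx": -0.03, "ty": 0.0, "tz": 0.027, "roll": 6, "claw": 0}
    - {"tx": -0.06, "ty": 0.0, "tz": 0.054, "roll": 12, "claw": 0}
    - {"tx": -0.09, "ty": 0.0, "tz": 0.081, "roll": 18, "claw": 0}
    - {"tx": -0.113, "ty": 0.0, "tz": 0.105, "roll": 23, "claw": 0}
    - {"tx": -0.113, "ty": 0.0, "tz": 0.105, "roll": 26, "claw": 0}

```text
time: 1.87
tool_pos: [0.524, 0.0368, 0.2311]
tcp_rot: [-1.113, 1.339, -1.335]
contact_force: [1.0, 0.8, 0.4]
finger_gap: 0.003
```

```bash
python3 -c "
from h import *
st([.521,.029,.080])"
```

```text
t 1.87 tcp [0.524  0.0368 0.2311] F [0.96 0.79 0.4 ] gap 0.003 xyaw -100.16 ydir [ 0.003  0.006 -1.   ]
shift tx,ty,tz mm [  9.2 151.   -1.9]
```

servo_tool:
  plan:
    - {"tx": 0.009, "ty": 0.04, "tz": -0.002, "roll": 0, "claw": 0}
    - {"tx": 0.009, "ty": 0.08, "tz": -0.002, "roll": 0, "claw": 0}
    - {"tx": 0.009, "ty": 0.115, "tz": -0.002, "roll": 0, "claw": 0}
    - {"tx": 0.009, "ty": 0.145, "tz": -0.002, "roll": 0, "claw": 0}
    - {"tx": 0.009, "ty": 0.165, "tz": -0.002, "roll": 0, "claw": 0}

```text
time: 2.28
tool_pos: [0.5159, 0.0191, 0.0625]
tcp_rot: [-1.12, 1.346, -1.342]
contact_force: [0.2, -0.6, -0.8]
finger_gap: 0.004
```

servo_tool:
  plan:
    - {"tx": 0.0, "ty": 0.005, "tz": 0, "roll": 0, "claw": 0}
    - {"tx": 0.0, "ty": 0.01, "tz": 0, "roll": 0, "claw": 0}
    - {"tx": 0, "ty": 0.012, "tz": 0, "roll": 0, "claw": 0}

```text
time: 2.53
tool_pos: [0.5184, 0.0196, 0.0538]
tcp_rot: [-1.116, 1.343, -1.344]
contact_force: [0.5, 0.5, -0.0]
finger_gap: 0.004
```

```bash
python3 - <<'E'
from h import *
st([.521,.029,.0497])
for n in("top","wrist"):
    d=snapshot(n);cv2.imwrite(f"pics/{n}1.png",d["pixels"][:,:,::-1])
d,y,b,s=look("scene");a=d["pixels"][120:250,180:380,::-1]
w=cv2.imread("pics/wrist1.png");a=cv2.resize(a,(560,364),interpolation=2)
cv2.imwrite("pics/m1.png",cv2.resize(np.vstack([a,w]),None,fx=.75,fy=.75))
E
```

```text
t 2.53 tcp [0.5184 0.0196 0.0538] F [ 0.53  0.53 -0.03] gap 0.004 xyaw -100.54 ydir [ 0.001  0.    -1.   ]
shift tx,ty,tz mm [-9.7  4.1  0.8]
```

View pics/m1.png

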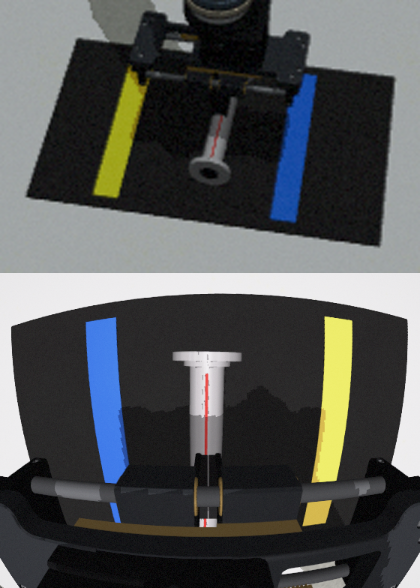

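The wrist view shows the closed fingers centred over the tube: stripe at (207,500), flange at (207,355), yellow to the right. The tips are only about 16 mm across, so I'll use several short strokes, backing off 9 mm and touching down first.

servo_tool:
  plan:
    - {"tx": -0.009, "ty": 0.0, "tz": 0, "roll": -0.5, "claw": 0}
    - {"tx": -0.009, "ty": 0.002, "tz": 0, "roll": 0, "claw": 0}
    - {"tx": -0.009, "ty": 0.004, "tz": 0, "roll": 0, "claw": 0}
    - {"tx": -0.009, "ty": 0.005, "tz": 0, "roll": 0, "claw": 0}
    - {"tx": -0.009, "ty": 0.005, "tz": 0, "roll": 0, "claw": 0}

```text
time: 3.1
tool_pos: [0.5201, 0.0288, 0.0494]
tcp_rot: [-1.115, 1.342, -1.344]
contact_force: [-1.0, 0.9, 7.5]
finger_gap: 0.005
```

```bash
python3 -c "
from h import *
st()"
```

```text
t 3.1 tcp [0.5201 0.0288 0.0494] F [-1.    0.85  7.51] gap 0.005 xyaw -100.53 ydir [ 0.001  0.    -1.   ]
```

Contact is 7.5 N with the tip at 41.4 mm, right at the expected tube top. Starting the first stroke.

servo_tool:
  plan:
    - {"tx": 0.004, "ty": 0.0, "tz": 0, "roll": 0, "claw": 0}
    - {"tx": 0.009, "ty": 0.0, "tz": 0, "roll": 0, "claw": 0}
    - {"tx": 0.015, "ty": 0.0, "tz": 0, "roll": 0, "claw": 0}
    - {"tx": 0.021, "ty": 0.0, "tz": 0, "roll": 0, "claw": 0}
    - {"tx": 0.024, "ty": 0.0, "tz": 0, "roll": 0, "claw": 0}

```text
time: 3.52
tool_pos: [0.5152, 0.0044, 0.0497]
tcp_rot: [-1.116, 1.343, -1.345]
contact_force: [-2.7, 1.0, 11.3]
finger_gap: 0.01
```

```bash
python3 - <<'E'
from h import *
st()
d=snapshot("wrist");cv2.imwrite("pics/w2.png",d["pixels"][:,:,::-1])
E
```

```text
t 3.52 tcp [0.5152 0.0044 0.0497] F [-2.71  1.03 11.3 ] gap 0.01 xyaw -100.58 ydir [ 0.    -0.001 -1.   ]
```

View pics/w2.png

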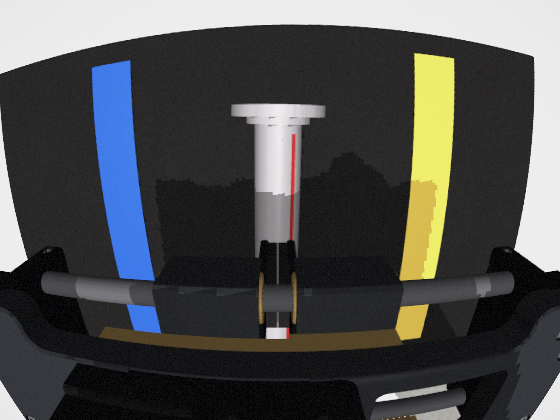

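The stripe moved right to (292,190), so the spool is rolling without slip. I'll finish this stroke, then lift and reposition 17 mm back for the next.

servo_tool:
  plan:
    - {"tx": 0.006, "ty": 0.0, "tz": 0, "roll": 0, "claw": 0}
    - {"tx": 0.012, "ty": 0.0, "tz": 0, "roll": 0, "claw": 0}
    - {"tx": 0.018, "ty": 0.0, "tz": 0, "roll": 0, "claw": 0}
    - {"tx": 0.021, "ty": 0.0, "tz": 0, "roll": 0, "claw": 0}
    - {"tx": 0.021, "ty": -0.001, "tz": 0, "roll": 0, "claw": 0}

```text
time: 3.98
tool_pos: [0.511, -0.017, 0.0499]
tcp_rot: [-1.117, 1.344, -1.345]
contact_force: [-0.3, -0.8, 0.2]
finger_gap: 0.003
```

servo_tool:
  plan:
    - {"tx": 0.0, "ty": -0.006, "tz": 0, "roll": 0, "claw": 0}
    - {"tx": -0.008, "ty": -0.006, "tz": 0, "roll": 0, "claw": 0}
    - {"tx": -0.016, "ty": -0.006, "tz": 0, "roll": 0, "claw": 0}
    - {"tx": -0.016, "ty": -0.005, "tz": 0, "roll": 0, "claw": 0}
    - {"tx": -0.016, "ty": -0.004, "tz": 0, "roll": 0, "claw": 0}

```text
time: 4.4
tool_pos: [0.5143, 0.0011, 0.0534]
tcp_rot: [-1.117, 1.342, -1.342]
contact_force: [-0.6, -0.5, 0.8]
finger_gap: 0.009
```

```bash
python3 - <<'E'
from h import *
st()
d=snapshot("wrist");cv2.imwrite("pics/w3.png",d["pixels"][:,:,::-1])
E
```

```text
t 4.4 tcp [0.5143 0.0011 0.0534] F [-0.64 -0.52  0.82] gap 0.009 xyaw -100.41 ydir [ 0.  0. -1.]
```

View pics/w3.png

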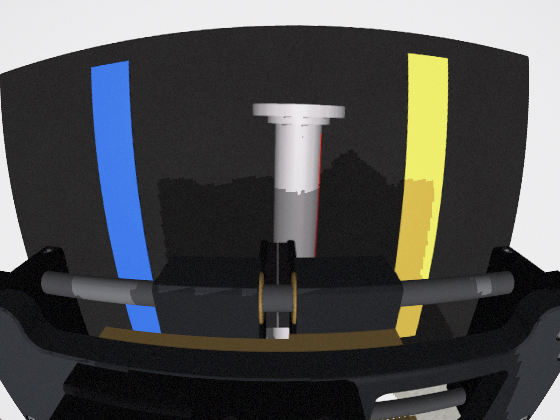

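```bash
cat >>h.py <<'E'
def wray(d,uv,z):
    uv=np.atleast_2d(uv).astype(float);W=d["world_to_cam"];Rt=W[:3,:3].T;c=-Rt@W[:3,3]
    x=(uv[:,0]-d["cx"])/d["fx"];y=(uv[:,1]-d["cy"])/d["fy"];t=np.hypot(x,y);k=np.sin(t)/t
    r=np.c_[x*k,y*k,np.cos(t)]@Rt.T
    return (c+r*((z-c[2])/r[:,2])[:,None])[:,:2]
def wmeas():
    """perp distance of spool axis and of finger to yellow's centre line, from tube edges in the wrist view"""
    d=snapshot("wrist");hsv=cv2.cvtColor(d["pixels"],cv2.COLOR_RGB2HSV).astype(int)
    H,S,V=hsv[...,0],hsv[...,1],hsv[...,2];s=sense()
    m=(S<70)&(V>100)|((H<8)|(H>172))&(S>90)&(V>80)
    a=np.radians(-9.35);p=np.array([np.sin(a),-np.cos(a)]);C=np.array([.505,-.102])
    Y=(abs(H-28)<7)&(S>100)&(V>90);P=[];Q=[]
    for r in range(135,182,3):
        u=np.nonzero(m[r,130:470])[0]+130
        y=np.nonzero(Y[r])[0]
        P.append(wray(d,[u.mean() if len(u)<1 else (u.min()+u.max())/2,r],.029)[0])
        if len(y): Q.append(wray(d,[(y.min()+y.max())/2,r],.004)[0])
    P,Q=np.array(P),np.array(Q);f=lambda A:np.degrees(np.polyfit(A[:,0],A[:,1],1)[0]*57.3/57.3 and np.arctan(np.polyfit(A[:,0],A[:,1],1)[0]))
    # axis extrapolated to the finger's x
    ax=np.polyval(np.polyfit(P[:,0],P[:,1],1),s["tool_pos"][0])
    print("axis y at tcp",ax.round(4),"yaw",f(P).round(2),"| mid",P.mean(0).round(4),"perp",(1000*(P.mean(0)-C)@p).round(1),"| yellow yaw",f(Q).round(2),"perp",(1000*(Q.mean(0)-C)@p).round(1),"| finger ahead of axis mm",1000*(ax-s["tool_pos"][1]).round(4))
    st()
E
python3 -c "
from h import *
wmeas()"
```

```text
axis y at tcp -0.0099 yaw -10.57 | mid [ 0.5644 -0.0193] perp -91.2 | yellow yaw -9.41 perp -2.8 | finger ahead of axis mm -9.9
t 4.5 tcp [5.139e-01 1.000e-04 5.310e-02] F [-0.18 -0.38 -0.26] gap 0.006 xyaw -100.51 ydir [-0.001 -0.    -1.   ]
```

The wrist view shows the spool (298,110) rolled about 31 mm and still aligned. About 89 mm remains, and the finger is 10 mm behind the axis. Two more strokes.

servo_tool:
  plan:
    - {"tx": 0, "ty": 0.003, "tz": 0, "roll": 0.5, "claw": 0}
    - {"tx": 0, "ty": 0.0045, "tz": 0, "roll": 0.5, "claw": 0}
    - {"tx": 0.004, "ty": 0.005, "tz": 0, "roll": 0.5, "claw": 0}
    - {"tx": 0.009, "ty": 0.005, "tz": 0, "roll": 0.5, "claw": 0}
    - {"tx": 0.015, "ty": 0.005, "tz": 0, "roll": 0.5, "claw": 0}

```text
time: 4.92
tool_pos: [0.5116, -0.014, 0.0496]
tcp_rot: [-1.112, 1.349, -1.349]
contact_force: [-4.5, 1.5, 13.9]
finger_gap: 0.002
```

servo_tool:
  plan:
    - {"tx": 0.006, "ty": 0.0, "tz": 0, "roll": 0, "claw": 0}
    - {"tx": 0.013, "ty": 0.0, "tz": 0, "roll": 0, "claw": 0}
    - {"tx": 0.02, "ty": 0.0, "tz": 0, "roll": 0, "claw": 0}
    - {"tx": 0.027, "ty": 0.0, "tz": 0, "roll": 0, "claw": 0}
    - {"tx": 0.033, "ty": 0.0, "tz": 0, "roll": 0, "claw": 0}

```text
time: 5.33
tool_pos: [0.5049, -0.0476, 0.0494]
tcp_rot: [-1.112, 1.35, -1.35]
contact_force: [-2.5, 0.4, 7.8]
finger_gap: 0.007
```

servo_tool:
  plan:
    - {"tx": 0.0, "ty": -0.001, "tz": 0, "roll": 0, "claw": 0}
    - {"tx": 0.0, "ty": -0.006, "tz": 0, "roll": 0, "claw": 0}
    - {"tx": -0.008, "ty": -0.006, "tz": 0, "roll": 0, "claw": 0}
    - {"tx": -0.016, "ty": -0.005, "tz": 0, "roll": 0, "claw": 0}
    - {"tx": -0.016, "ty": -0.005, "tz": 0, "roll": 0, "claw": 0}

```text
time: 5.75
tool_pos: [0.5087, -0.0288, 0.0535]
tcp_rot: [-1.112, 1.348, -1.346]
contact_force: [-0.8, -0.9, 0.7]
finger_gap: 0.002
```

```bash
python3 -c "
from h import *
wmeas()"
```

```text
axis y at tcp -0.0401 yaw -12.2 | mid [ 0.5586 -0.0509] perp -59.1 | yellow yaw -9.21 perp -2.8 | finger ahead of axis mm -10.4
t 5.8 tcp [ 0.5083 -0.0297  0.0534] F [-0.74 -0.07  0.12] gap 0.005 xyaw -100.86 ydir [ 0.     0.001 -1.   ]
```

servo_tool:
  plan:
    - {"tx": 0, "ty": 0.003, "tz": 0, "roll": 0, "claw": 0}
    - {"tx": 0, "ty": 0.0045, "tz": 0, "roll": 0, "claw": 0}
    - {"tx": 0.004, "ty": 0.005, "tz": 0, "roll": 0, "claw": 0}
    - {"tx": 0.009, "ty": 0.005, "tz": 0, "roll": 0, "claw": 0}
    - {"tx": 0.015, "ty": 0.005, "tz": 0, "roll": 0, "claw": 0}

```text
time: 6.22
tool_pos: [0.5057, -0.0455, 0.0496]
tcp_rot: [-1.112, 1.349, -1.349]
contact_force: [-3.3, 1.1, 14.3]
finger_gap: 0.005
```

servo_tool:
  plan:
    - {"tx": 0.006, "ty": 0.0, "tz": 0, "roll": 0, "claw": 0}
    - {"tx": 0.013, "ty": 0.0, "tz": 0, "roll": 0, "claw": 0}
    - {"tx": 0.02, "ty": 0.0, "tz": 0, "roll": 0, "claw": 0}
    - {"tx": 0.027, "ty": 0.0, "tz": 0, "roll": 0, "claw": 0}
    - {"tx": 0.033, "ty": 0.0, "tz": 0, "roll": 0, "claw": 0}

```text
time: 6.63
tool_pos: [0.4991, -0.0791, 0.0495]
tcp_rot: [-1.112, 1.349, -1.351]
contact_force: [-2.0, 1.0, 9.5]
finger_gap: 0.008
```

servo_tool:
  plan:
    - {"tx": 0.0, "ty": -0.001, "tz": 0, "roll": 0, "claw": 0}
    - {"tx": 0.0, "ty": -0.006, "tz": 0, "roll": 0, "claw": 0}
    - {"tx": -0.007, "ty": -0.006, "tz": 0, "roll": 0, "claw": 0}
    - {"tx": -0.014, "ty": -0.005, "tz": 0, "roll": 0, "claw": 0}
    - {"tx": -0.014, "ty": -0.005, "tz": 0, "roll": 0, "claw": 0}

```text
time: 7.05
tool_pos: [0.502, -0.0625, 0.0534]
tcp_rot: [-1.112, 1.348, -1.347]
contact_force: [0.5, 0.6, 0.1]
finger_gap: 0.005
```

```bash
python3 - <<'E'
from h import *
wmeas()
d=snapshot("wrist");cv2.imwrite("pics/w4.png",d["pixels"][:,:,::-1])
E
```

```text
axis y at tcp -0.12 yaw -7.33 | mid [ 0.5449 -0.1256] perp 16.8 | yellow yaw -10.95 perp 1.2 | finger ahead of axis mm -56.7
t 7.1 tcp [ 0.5017 -0.0633  0.0533] F [ 0.05 -0.78 -0.07] gap 0.004 xyaw -100.89 ydir [-0.     0.001 -1.   ]
```

View pics/w4.png

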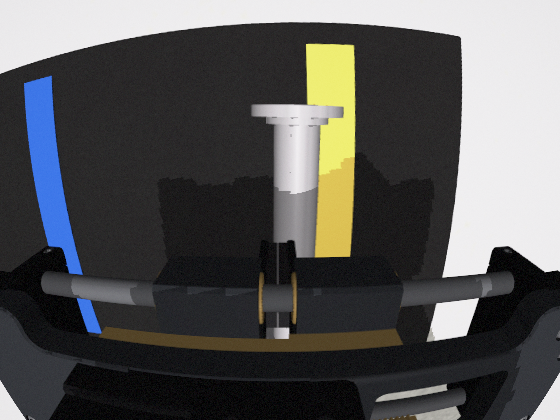

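The spool (297,110) now nearly touches the yellow tape (330,110). The script's reading there was thrown off by the bright bench at right, so I'm using the picture: about 26 mm remains, so a final stroke of about 39 mm.

servo_tool:
  plan:
    - {"tx": 0, "ty": 0.003, "tz": 0, "roll": 0, "claw": 0}
    - {"tx": 0, "ty": 0.0045, "tz": 0, "roll": 0, "claw": 0}
    - {"tx": 0.004, "ty": 0.005, "tz": 0, "roll": 0, "claw": 0}
    - {"tx": 0.009, "ty": 0.005, "tz": 0, "roll": 0, "claw": 0}
    - {"tx": 0.015, "ty": 0.005, "tz": 0, "roll": 0, "claw": 0}

```text
time: 7.57
tool_pos: [0.499, -0.079, 0.0497]
tcp_rot: [-1.112, 1.349, -1.349]
contact_force: [-3.8, 1.3, 13.8]
finger_gap: 0.007
```

servo_tool:
  plan:
    - {"tx": 0.006, "ty": 0.0, "tz": 0, "roll": 0, "claw": 0}
    - {"tx": 0.012, "ty": 0.0, "tz": 0, "roll": 0, "claw": 0}
    - {"tx": 0.018, "ty": 0.0, "tz": 0, "roll": 0, "claw": 0}
    - {"tx": 0.022, "ty": 0.0, "tz": 0, "roll": 0, "claw": 0}
    - {"tx": 0.024, "ty": 0.0, "tz": 0, "roll": 0, "claw": 0}

```text
time: 7.98
tool_pos: [0.494, -0.104, 0.0496]
tcp_rot: [-1.112, 1.35, -1.351]
contact_force: [-3.4, 0.8, 13.2]
finger_gap: 0.003
```

servo_tool:
  plan:
    - {"tx": 0.0, "ty": 0, "tz": 0, "roll": 0, "claw": 0}
    - {"tx": 0.0, "ty": -0.004, "tz": 0, "roll": 0, "claw": 0}
    - {"tx": 0, "ty": -0.02, "tz": 0, "roll": 0, "claw": 0}
    - {"tx": 0, "ty": -0.05, "tz": 0, "roll": 0, "claw": 0}
    - {"tx": 0, "ty": -0.09, "tz": 0, "roll": 0, "claw": 0}

```text
time: 8.4
tool_pos: [0.4918, -0.1031, 0.1371]
tcp_rot: [-1.116, 1.355, -1.346]
contact_force: [0.4, -1.2, -0.2]
finger_gap: 0.007
```

servo_tool:
  plan:
    - {"tx": -0.04, "ty": -0.03, "tz": 0, "roll": 0, "claw": 0}
    - {"tx": -0.08, "ty": -0.06, "tz": 0.0, "roll": 0, "claw": 0}
    - {"tx": -0.12, "ty": -0.06, "tz": 0, "roll": 0, "claw": 0}
    - {"tx": -0.16, "ty": -0.06, "tz": 0, "roll": 0, "claw": 0}
    - {"tx": -0.2, "ty": -0.06, "tz": 0, "roll": 0, "claw": 0}

```text
time: 8.82
tool_pos: [0.5314, 0.0854, 0.1996]
tcp_rot: [-1.109, 1.349, -1.352]
contact_force: [0.4, -0.1, 0.8]
finger_gap: 0.001
```

```bash
python3 - <<'E'
from h import *
st()
a=[]
for n in("top","scene"):
    d=snapshot(n);im=d["pixels"][:,:,::-1]
    a.append(cv2.resize(im[185:335,180:385] if n=="top" else im[130:242,190:343],(560,410),interpolation=2))
cv2.imwrite("pics/m5.png",cv2.resize(np.vstack(a),None,fx=.72,fy=.72,interpolation=3))
E
```

```text
t 8.82 tcp [0.5314 0.0854 0.1996] F [ 0.42 -0.1   0.79] gap 0.001 xyaw -101.14 ydir [ 0.003 -0.    -1.   ]
```

View pics/m5.png

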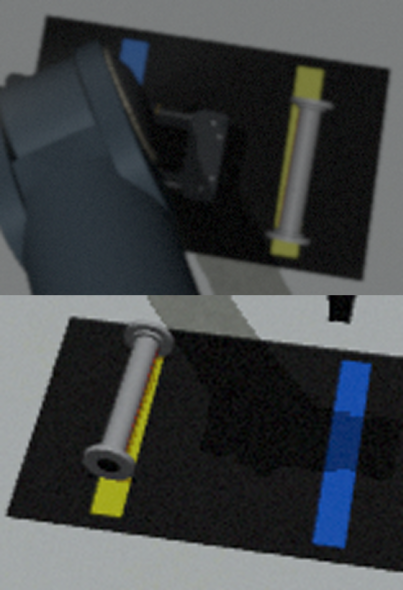

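The spool now lies lengthwise on the yellow tape in both views: top crop (300,170), scene crop (130,400). Next I'll measure the offset at axis height with both cameras.

```bash
python3 - <<'E'
from h import *
a=np.radians(-9.35);p=np.array([np.sin(a),-np.cos(a)]);t=np.array([np.cos(a),np.sin(a)]);C=np.array([.505,-.102])
for n in("top","scene"):
    d=snapshot(n);hsv=cv2.cvtColor(d["pixels"],cv2.COLOR_RGB2HSV).astype(int)
    R_=np.zeros(hsv.shape[:2],np.uint8)
    q=[(300,212),(372,223),(359,316),(290,307)] if n=="top" else [(222,146),(275,152),(262,215),(203,208)]
    cv2.fillPoly(R_,[np.array(q,np.int32)],1)
    m=largest((hsv[...,1]<70)&(hsv[...,2]>60)&(R_>0))
    v,u=np.nonzero(m);print(n,m.sum(),u.min(),u.max(),v.min(),v.max())
    P=ray(d,np.c_[u,v],.029);e=(P-C)@np.c_[p,t]*1000
    # tube only: per-slice edges midpoints in the middle part along the axis
    s0=(e[:,1].min()+e[:,1].max())/2;M=[]
    for k in range(-45,46,5):
        w=e[abs(e[:,1]-s0-k)<4,0]
        M.append((k,(w.min()+w.max())/2,np.ptp(w)))
    M=np.array(M);f=np.polyfit(M[:,0],M[:,1],1)
    print(" perp at middle mm",f[1].round(1),"yaw rel tape deg",-np.degrees(np.arctan(f[0])).round(2),"width",np.median(M[:,2]).round(1),"along mid",s0.round(1),"len",np.ptp(e[:,1]).round(1))
E
```

```text
top 847 317 348 234 309
 perp at middle mm 1.3 yaw rel tape deg -2.06 width 22.7 along mid -10.5 len 165.2
scene 422 222 249 148 194
 perp at middle mm 1.9 yaw rel tape deg -1.8 width 22.4 along mid -5.2 len 146.1
```

The spool is within 2 mm of the tape's centre line and within about 2° of its direction. I'll check the bystanders against the first picture, then hand in.

```bash
python3 - <<'E'
from h import *
from plant import hand_in
a=cv2.imread("pics/scene0.png").astype(int);b=snapshot("scene")["pixels"][:,:,::-1].astype(int)
D=abs(a-b).max(2)
for n,(x0,x1,y0,y1) in dict(bottle=(98,140,148,198),sleeve=(408,448,132,182),red=(370,450,248,312)).items():
    q=D[y0:y1,x0:x1];print(n,"changed px",(q>50).sum(),"median",np.median(q))
s=sense();print(s["time"],abs(s["dq"]).max().round(4))
print(hand_in())
E
```

```text
bottle changed px 0 median 11.0
sleeve changed px 0 median 12.0
red changed px 0 median 13.0
9.0667 0.0282
the job is handed in; nothing more can be done
None
```

The spool now lies lengthwise on the yellow tape, and the job is handed in at about 9 s on the robot's clock. I rolled it there in four strokes, pressing the closed fingertips on top of the bare tube. The force was about 8–14 N in the readings taken while pressing. I never gripped or lifted it.

- **Final position:** the top and scene cameras put the spool's axis 1.3 and 1.9 mm past the tape's centre line. It is turned about 2° from the tape, as it was at the start, and sits 5–10 mm off centre along the tape's length.
- **Bystanders:** the bottle, the black spool and the red look-alike showed no changed pixels against the first picture.
- **Arm:** it was clear of the spool and nearly still at hand-in.

**Checks that failed or disagreed:**
- One automatic wrist-camera reading, before the last stroke, was wrong because of the bright bench. I dropped it and used the picture instead.
- In two wrist readings the yellow tape came out about 3 mm from where the top camera put it.
- My first four move calls were refused because fields were missing, and nothing moved.

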